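# Hang the second rinsed basket on the drip hook

### The job

Two little round wire baskets of finished rings have been rinsed; one already hangs on the arm of the drip stand. Take the other round basket from the bench and hang it by its bail on the same arm, between the hanging basket and the upturned end, without dislodging the first one or shoving it along the arm. Leave the square basket standing where it is.

Things in the scene. Friction and masses are not known exactly. Their poses are not given: they have to be found in the camera images.
- basket: Round wire basket on the bench, 46 mm across, rim 36 mm high, 0.11 kg, to be hung. A steel strap bail (10 mm wide in x) stands over it in its yz plane: uprights at y = +-23.5 mm to z = 80, then a roof to its inner apex at z = 100 mm; the window from rim to apex opens along x. Wooden grip on top: 12 (x) by 14 (y) mm, z = 103 to 139. Origin: centre of underside. A half turn about z changes nothing.
- hung: Identical round basket, same axes, hanging loose on the stand's arm 40 to 50 mm from the post, its bail's roof resting on the arm (apex 5.3 mm above the arm's centre line, so the underside is 135.3 mm above the bench; every round basket hangs so). Origin: centre of underside.
- square: Square wire basket loose on the bench, to be left alone: 80 by 80 mm, rim 22 mm high, 0.13 kg, with a like bail (uprights at y = +-39.5 mm) and the same wooden grip, top at 139 mm. Origin: centre of underside.
- hook: Steel drip stand, fixed. Origin on the bench below its 16 mm post; z up. A level round arm 8 mm thick runs from the post's top along the stand's -x (roughly towards the robot), centre line 230 mm high, to x = -165 mm, then turns up: tip x = -177 mm, its top at 250 mm, the highest point. Foot and drip tray under the arm: x = -215 to 45, y = +-55, 24 mm high.
Things that resemble listed ones, but are neither listed nor needed, are in the scene too. Leave any yellow look-alike of the basket alone. Leave any green look-alike of the hung alone.

How it is judged:
By the outcome, as a careful person would: the job done as asked, in the order asked, and still so for the second after the job is handed in, with the robot touching nothing.
It also fails if it takes over 48 s, if anything falls off the work surface, if the arm or the gripper's body presses on something with over 40 N, if the wrist force passes 120 N, or if a joint passes its speed limit or range.

### The arm

A 6-joint arm with a two-finger parallel gripper is mounted at the origin on the work surface. World frame = base frame: x ahead of the robot, y to its left, z up, the work surface at z = 0. Lengths are in mm, angles in rad, forces in N, time in s.
With the tool pointing down it reaches from about 275 to 1000 mm from the base axis. Payload 8.4 kg.
Tool frame: the origin (TCP) lies at the very end of the fingers, on their centre line; the grasp point (between the pads) lies 19 mm behind it (grip_depth is the z of the grasp point in the tool frame, in mm); z points along the fingers, y is the line along which they close (so a half turn about z gives the same grasp; the last joint's range is limited). The gripper opens to 85 mm and grips with 20 to 120 N. Pads are 22 mm wide; open, the fingers measure 114 mm over their backs; the gripper's body (76 mm by 85 mm) begins 54 mm behind the grasp point. The pads swing forward as they close: fully open they stand 13 mm farther back than shut.
Start: joints at [1.265, 0.353, 1.633, -0, 1.155, -0.002], TCP at [186.966, 596.382, 231.281] pointing down, gripper open.
Joint ranges: [-2.63, 2.63], [-0.92, 2.1], [0.06, 2.66], [-1.3, 4.44], [0, 2.69], [-3.02, 3.02]. Speed limits (rad/s): [2.22, 2.22, 2.79, 3.14, 3.14, 3.14].

### API

Orientations are given as a unit quaternion [x, y, z, w].
In Python, from workcell import read_state, get_image, job_done, grip_depth gives the robot as it stands.
- The arm moves only by the tool jog_arm, never from a script. Its argument "motion" is a list that holds one entry, the list of rows, each a list of 6 numbers: the shift along the tool's x, y, z in units of 150 mm (1.0 is 150 mm), then the turn, a rotation vector about the tool's x, y, z in units of 0.1 rad (1.0 is 0.1 rad). A call has exactly 5 rows; each row shifts and turns the commanded pose from where the row before left it, along the tool's axes as they then stand; what a row does not reach is not made up. A row lasts 1/10 s, in which the tool goes at most 50 mm and 8.59 degrees, less where a joint would pass 70% of its speed; a pose out of reach is approached as far as the arm can. A call with a number of a shift or a turn outside -1 to 1 is refused whole. A call with a gripper value outside its range is refused whole. "claw" is the opening, from 0 (shut) to 1 (fully open), set as the call begins (left out, the last holds). The fingers move at their own pace and stop on an object; the grip force is fixed at half the most. Time passes only in rows, so rows that do not move let the fingers close, or fill a call up. It gives the time, the measured TCP pose, the force, the opening and the grip force at its end, in the units of the state.
- read_state(): the state, without advancing time (a new reading comes with each control period).
- get_image(name): name is "scene" or "top"; returns a dict with "image" (384x512x3 uint8, red, green, blue), "z_map" (384x512 float32, mm along the optical axis (not along the pixel's ray), 0 where there is no reading), "mtx" (3x3 intrinsics, pixels), "pose" (4x4, takes a point from camera to world coordinates). Camera axes: x right, y up, looking along -z (the intrinsics and any distortion apply to the point x, -y, -z); pixel columns grow to the right and rows downward; lengths in mm; the calibration is good to about 2 mm. A picture is of the moment at which its call begins.
- job_done(): hands the job in; it is judged then, once.
The state is a dict: "t": time; "joint_positions": joint angles; "qvel": joint speeds; "effort": joint torques, N m; "tcp_pos": TCP position; "eef_rot": TCP orientation; "contact_force": force on the tool from outside, world axes, zero at the start; "moment": the same for the moment, N m; "gripper_width": finger opening in mm; "grasp_force": force on a finger pad.
Only numpy, scipy, OpenCV 4.12 (cv2) and the standard library are available. Lean on these libraries where they do the work, as an engineer would, in place of code of your own. Each camera call takes 0.05 s, during which the arm holds its last target. There are 200 camera calls.

## Working session

There is one attempt and no reset: what is moved stays moved. The work goes in short steps, Python scripts to look and compute and a tool call to move; the robot and the scene stay as the last step left them, time stands still between calls to the robot, and variables do not carry over. Pictures are saved under pics/ and viewed, at most 10 in all, crops included, and the job is handed in when it is done.

Besides the shell and the picture viewer there is one more tool, called by a JSON object that holds its "name" and its "arguments". jog_arm: Moves the arm, as the interface text tells. Its arguments: {"type":"object","properties":{"motion":{"type":"array","items":{"type":"array","items":{"type":"array","items":{"type":"number","minimum":-1,"maximum":1}}}},"claw":{"type":"number"}},"required":["motion"]}

```bash
mkdir -p pics; cat > h.py <<'E'
import numpy as np, cv2
from workcell import *
def cam(n):
    d=get_image(n); z=d['z_map']; K=d['mtx']; v,u=np.mgrid[:384,:512]
    x=(u-K[0,2])/K[0,0]*z; y=(v-K[1,2])/K[1,1]*z
    P=np.stack([x,-y,-z,np.ones_like(z)],-1)@np.array(d['pose']).T
    P=P[...,:3]; P[z==0]=np.nan
    return d,P
E
python3 - <<'E'
from h import *
for n in('scene','top'):
    d,P=cam(n); cv2.imwrite(f'pics/{n}0.png',cv2.resize(d['image'][...,::-1],(800,600))); np.savez(f'/tmp/{n}.npz',P=P,im=d['image'])
    print(n,np.round(d['pose'],2).tolist(),d['mtx'].tolist(),d.keys())
print(read_state(),grip_depth)
E
```

```text
scene [[0.07, -0.68, 0.73, 1254.95], [1.0, 0.03, -0.06, -46.74], [0.02, 0.74, 0.68, 764.34], [0.0, 0.0, 0.0, 1.0]] [[428.4950704692168, 0.0, 258.2789400775892], [0.0, 428.4950704692168, 187.0751453356232], [0.0, 0.0, 1.0]] dict_keys(['image', 'z_map', 'mtx', 'pose'])
top [[0.01, 1.0, -0.09, 467.33], [-1.0, 0.01, 0.03, 8.22], [0.03, 0.09, 1.0, 947.63], [0.0, 0.0, 0.0, 1.0]] [[355.00999293308985, 0.0, 254.7254315277647], [0.0, 355.00999293308985, 192.97865681244417], [0.0, 0.0, 1.0]] dict_keys(['image', 'z_map', 'mtx', 'pose'])
{'t': 0.1, 'joint_positions': array([ 1.26459336e+00,  3.53577765e-01,  1.63408445e+00,  2.82952843e-05,
        1.15518364e+00, -2.40056461e-03]), 'qvel': array([-7.45693338e-05, -1.17465891e-03, -1.48329156e-03, -9.14953532e-04,
        4.65435387e-04, -5.24124192e-04]), 'effort': array([ 1.05586267e-03, -6.06352830e+01, -3.42819679e+01, -2.24788919e-04,
        4.00229677e-03, -3.96817700e-05]), 'tcp_pos': array([186.8294496 , 595.96506476, 230.62688653]), 'eef_rot': array([ 1.51323341e-01,  9.88484119e-01, -6.17170490e-04, -1.09088790e-04]), 'contact_force': array([ 0.18205705, -0.27983624,  0.37996394]), 'moment': array([-0.01680332,  0.03400416, -0.00078654]), 'grasp_force': 0.0, 'gripper_width': 85.51223599937856} -18.700000000000003
```

View pics/scene0.png

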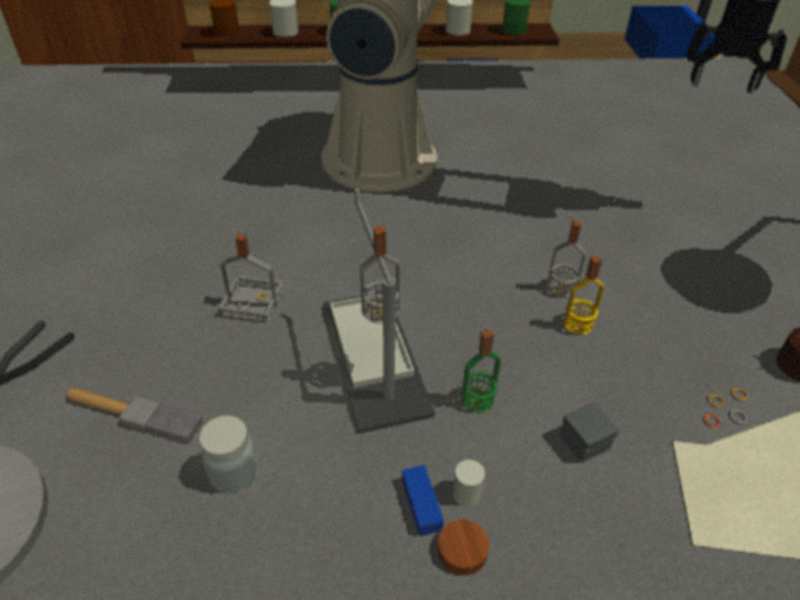

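View pics/top0.png

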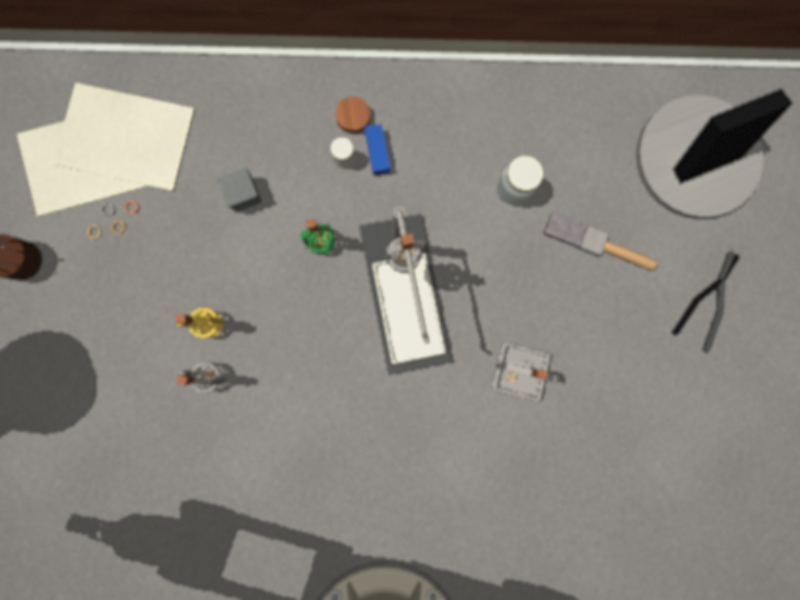

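The scene picture shows the steel round basket at about (567,270), the yellow one at (582,305), the stand's post at (390,340) and the hung basket at (380,280). In the top picture the basket is at (205,378), with yellow at (205,322). Next I measure them.

```bash
python3 - <<'E'
import numpy as np
np.set_printoptions(precision=1,suppress=True)
for n in('scene','top'):
    f=np.load(f'/tmp/{n}.npz');P=f['P'].reshape(-1,3);c=f['im'].reshape(-1,3).astype(int)
    wood=(c[:,0]>1.5*c[:,1])&(c[:,0]>80)&(c[:,2]<90)
    print(n)
    def box(name,x0,x1,y0,y1,z0,z1,m=True):
        s=(P[:,0]>x0)&(P[:,0]<x1)&(P[:,1]>y0)&(P[:,1]<y1)&(P[:,2]>z0)&(P[:,2]<z1)&m
        q=P[s]
        if len(q)<3: print(name,len(q)); return q
        C=np.cov(q[:,:2].T); w,V=np.linalg.eigh(C); a=np.degrees(np.arctan2(V[1,1],V[0,1]))
        print(name,len(q),'mean',q.mean(0),'min',q.min(0),'max',q.max(0),'ang',round(a,1),np.sqrt(w)); return q
    # wood grips
    from scipy.cluster.hierarchy import fclusterdata
    s=wood&(P[:,2]>95)&(P[:,0]>150)&(P[:,0]<900)&(abs(P[:,1])<480)
    q=P[s]; l=fclusterdata(q,25,'distance')
    for i in set(l):
        r=q[l==i]
        if len(r)>5: print(' wood',len(r),r.mean(0),r.min(0),r.max(0))
    # stand arm
    box('arm',250,720,-120,60,222,256,~wood)
    q=box('armonly',250,720,-120,60,222,240,~wood)
    # table heights
    s=(P[:,0]>250)&(P[:,0]<350)&(abs(P[:,1])<300); print('table z',np.median(P[s,2]))
    box('foot',300,720,-200,120,10,35)
E
```

```text
scene
 wood 18 [ 442.8 -227.5  137. ] [ 436.1 -233.6  133.9] [ 447.8 -221.6  139.3]
 wood 13 [430.4 291.8 136.8] [423.2 286.9 134.8] [434.9 296.8 138. ]
 wood 18 [518.  298.3 136.7] [508.7 291.6 133.4] [523.5 304.3 139.5]
 wood 28 [661.4 113.7 135. ] [655.  106.  108.9] [666.6 118.7 139. ]
 wood 29 [611.2 -23.7 271.7] [604.  -30.5 255.1] [618.6 -17.3 274.2]
arm 378 mean [592.1 -28.3 233.7] min [485.8 -52.5 222.4] max [663.3  -5.7 255.8] ang -168.2 [ 5.4 55.6]
armonly 298 mean [594.9 -27.8 230.3] min [490.7 -52.5 222.4] max [663.3  -5.7 240. ] ang -168.1 [ 5.7 55.1]
table z -2.1666464780997785
foot 2671 mean [588.9 -33.4  14.3] min [ 409.6 -199.9   10. ] max [709.4 119.9  34.8] ang -148.7 [37.6 79.9]
top
 wood 18 [ 439.1 -223.2  137.4] [ 436.7 -229.4  128.4] [ 441.3 -218.4  140.3]
 wood 18 [514.3 297.7 138.7] [511.7 292.8 136.2] [518.5 303.5 140.5]
 wood 21 [427.7 291.1 138.1] [424.4 286.2 133.3] [431.3 297.2 140.5]
 wood 17 [655.9 113.6 135.6] [652.4 109.5 125.4] [659.6 118.3 140.1]
 wood 34 [606.2 -22.4 272.2] [601.8 -27.4 256.6] [611.6 -17.4 276.6]
arm 404 mean [576.3 -28.3 233.3] min [481.  -50.9 222. ] max [660.6  -0.9 255.2] ang -167.9 [ 5.8 53.4]
armonly 369 mean [580.7 -27.4 232. ] min [491.1 -50.1 222. ] max [660.6  -0.9 238.1] ang -167.9 [ 6.  50.7]
table z 0.027613254146444888
foot 3173 mean [552.3 -33.   14.8] min [ 406.1 -199.1   10. ] max [708.3 119.4  34.7] ang -157.8 [38.6 76.7]
```

```bash
python3 - <<'E'
import numpy as np
np.set_printoptions(precision=1,suppress=True)
for n in('scene','top'):
    f=np.load(f'/tmp/{n}.npz');P=f['P'].reshape(-1,3);c=f['im'].reshape(-1,3).astype(int)
    wood=(c[:,0]>1.5*c[:,1])&(c[:,0]>80)&(c[:,2]<90)
    print(n)
    q=P[(P[:,0]>505)&(P[:,0]<590)&(P[:,1]>-80)&(P[:,1]<20)&(P[:,2]>224)&(P[:,2]<245)]
    k=np.polyfit(q[:,0],q[:,1],1);k=np.polyfit(*(q[abs(q[:,1]-np.polyval(k,q[:,0]))<5][:,:2].T),1); print('arm ang',np.degrees(np.arctan(k[0])),'y at 500,550,600,655',np.polyval(k,[500,550,600,655]),'zmax',np.percentile(q[:,2],95))
    q=P[(P[:,0]>460)&(P[:,0]<520)&(P[:,1]>-80)&(P[:,1]<0)&(P[:,2]>238)&(P[:,2]<262)]; print('tip',len(q),q.mean(0),q[q[:,2].argmax()],q[q[:,0].argmin()])
    q=P[(P[:,0]>630)&(P[:,0]<690)&(P[:,1]>-50)&(P[:,1]<30)&(P[:,2]>40)&(P[:,2]<238)]; print('post',len(q),np.median(q,0),np.percentile(q,[3,97],axis=0)[:, :2])
    for nm,x,y,z0,z1 in(('basket',429,291.4,50,100),('basketlow',429,291.4,6,38),('hung',607,-23,190,222),('hunglow',607,-23,138,172),('square',441,-226,40,100)):
        q=P[(abs(P[:,0]-x)<45)&(abs(P[:,1]-y)<50)&(P[:,2]>z0)&(P[:,2]<z1)]
        if len(q)<4: print(nm,len(q));continue
        w,V=np.linalg.eigh(np.cov(q[:,:2].T));a=np.degrees(np.arctan2(V[1,1],V[0,1]))%180
        lo,hi=np.percentile(q,[2,98],axis=0)
        print(nm,len(q),q.mean(0),(lo+hi)/2,hi-lo,'ang',a,np.sqrt(w))
E
python3 - <<'E'
import numpy as np,cv2
a=np.load('/tmp/scene.npz')['im'][130:280,210:410,::-1]
cv2.imwrite('pics/crop.png',cv2.resize(a,(800,600),interpolation=cv2.INTER_CUBIC))
E
```

```text
scene
arm ang 10.867649040725379 y at 500,550,600,655 [-47.  -37.4 -27.8 -17.2] zmax 233.04470750733728
tip 24 [489.6 -49.4 243.3] [487.7 -50.  249.1] [485.8 -47.9 247.7]
post 641 [660.7 -15.9 157.1] [[631.6 -28.8]
 [663.9  -7. ]]
basket 89 [431.2 291.4  81.6] [430.3 291.3  76. ] [20.4 48.3 43.4] ang 74.56902161320872 [ 3.3 18.4]
basketlow 189 [430.7 291.3  25.1] [429.6 291.3  21.4] [47.4 46.2 30. ] ang 148.8935238435854 [14.1 16.7]
hung 72 [613.2 -25.6 210.4] [611.9 -23.5 206.6] [17.4 48.3 30.3] ang 100.77309436573435 [ 2.6 22.2]
hunglow 223 [612.8 -30.4 156.9] [610.7 -23.7 154.7] [45.5 49.7 32.2] ang 161.71790736392163 [13.1 15.3]
square 169 [ 443.6 -224.9   77.7] [ 442.2 -227.3   71.1] [27.9 80.9 55.2] ang 76.54447044894755 [ 3.6 31.4]
top
arm ang 11.85019917588336 y at 500,550,600,655 [-44.7 -34.2 -23.7 -12.2] zmax 235.24241343166264
tip 23 [486.5 -47.3 245.7] [484.9 -44.9 250. ] [481.  -47.1 247.2]
post 151 [647.4 -11.8 223. ] [[631.7 -19.1]
 [659.1  -4.9]]
basket 76 [425.5 283.   82.8] [427.6 292.3  74.6] [21.  46.1 45. ] ang 71.2963362910767 [ 2.9 15.4]
basketlow 161 [428.9 291.5  28.5] [428.1 292.7  22.3] [47.5 45.8 31. ] ang 92.56350788054968 [14.9 15.4]
hung 51 [619.1 -15.6 211.5] [625.5 -21.8 206.6] [52.1 49.9 30.2] ang 36.47303924859966 [18.5 20.2]
hunglow 155 [608.3 -19.9 156.8] [617.3 -21.7 155. ] [62.5 44.4 33.6] ang 14.467523450419321 [13.4 18. ]
square 111 [ 442.1 -215.4   85.2] [ 440.5 -224.2   71.7] [25.8 77.5 53.3] ang 75.68061694502676 [ 3.  28.1]
```

View pics/crop.png

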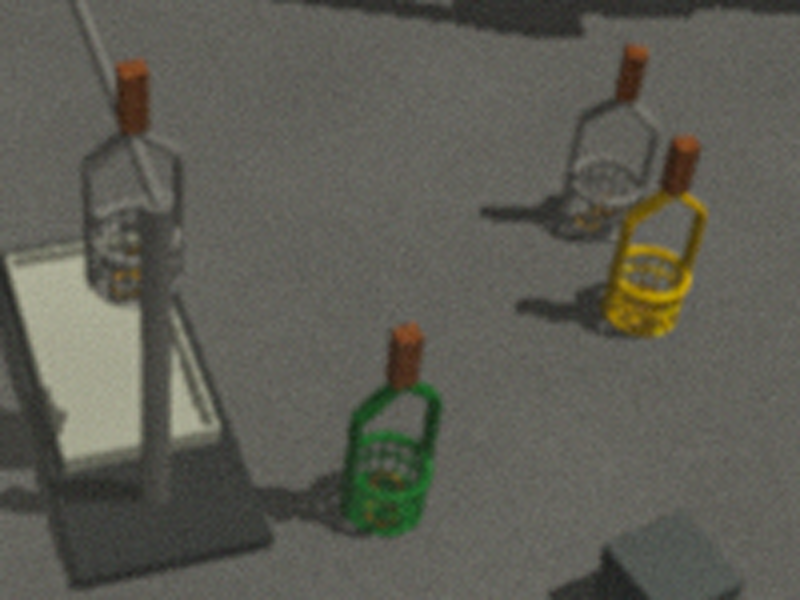

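{"name": "jog_arm", "arguments": {"motion": [[[-0.2,-0.135,0,0,0,0],[-0.2,-0.135,0,0,0,0],[-0.2,-0.135,0,0,0,0],[-0.2,-0.135,0,0,0,0],[-0.2,-0.135,0,0,0,0]]], "claw": 1}}

```text
t: 0.6
tcp_pos: [300.4, 453.5, 231.0]
eef_rot: [0.151, 0.989, -0.0, -0.0]
contact_force: [0.3, -0.0, -0.1]
gripper_width: 85.6
grasp_force: 0.0
```

{"name": "jog_arm", "arguments": {"motion": [[[-0.2,-0.135,0,0,0,0],[-0.2,-0.135,0,0,0,0],[-0.2,-0.135,0,0,0,0],[-0.2,-0.135,0,0,0,0],[-0.2,-0.135,0,0,0,0]]]}}

```text
t: 1.1
tcp_pos: [413.2, 312.0, 231.1]
eef_rot: [0.151, 0.988, -0.0, -0.0]
contact_force: [0.1, 0.2, 0.4]
gripper_width: 85.5
grasp_force: 0.0
```

{"name": "jog_arm", "arguments": {"motion": [[[-0.147,-0.105,0,0,0,0],[0,0,0.1,0,0,0],[0,0,0.1,0,0,0],[0,0,0,0,0,0],[0,0,0,0,0,0]]]}}

```text
t: 1.6
tcp_pos: [428.8, 291.7, 201.2]
eef_rot: [0.151, 0.988, -0.0, -0.0]
contact_force: [-0.4, -0.0, -0.4]
gripper_width: 85.4
grasp_force: 0.0
```

```bash
cat >> h.py <<'E'
from scipy.spatial.transform import Rotation as R
def togo(p,yaw_y):
    s=read_state(); r=R.from_quat(s['eef_rot']); M=r.as_matrix()
    yw=np.degrees(np.arctan2(M[1,1],M[0,1])); t=np.radians(yaw_y); y=np.array([np.cos(t),np.sin(t),0]); z=np.array([0,0,-1.])
    G=R.from_matrix(np.column_stack([np.cross(y,z),y,z]))
    print('pos',s['tcp_pos'].round(1),'yaw',yw.round(2),'shift units',(M.T@(np.array(p)-s['tcp_pos'])/150).round(3),'turn units',((r.inv()*G).as_rotvec()/.1).round(2))
    print('t',s['t'],'F',s['contact_force'].round(1),'w',round(s['gripper_width'],1),'gf',round(s['grasp_force'],1))
E
python3 - <<'E'
from h import *
np.set_printoptions(suppress=True)
togo([429,291.4,107],73)
for n in('scene','top'):
    d,P=cam(n); cv2.imwrite(f'pics/{n}1.png',cv2.resize(d['image'][...,::-1],(800,600)))
    Q=P.reshape(-1,3); q=Q[(abs(Q[:,0]-429)<60)&(abs(Q[:,1]-291)<80)&(Q[:,2]>190)&(Q[:,2]<240)]
    print(n,len(q),np.percentile(q,[2,98],axis=0).round(1).tolist())
a=cv2.imread('pics/scene1.png')
E
```

```text
pos [428.8 291.7 201.2] yaw 72.6 shift units [-0.002 -0.001  0.628] turn units [-0.01 -0.01 -0.07]
t 1.6 F [-0.4 -0.  -0.4] w 85.4 gf 0.0
scene 115 [[418.1, 235.5, 214.0], [455.7, 340.7, 239.4]]
top 16 [[419.8, 239.0, 217.2], [426.0, 245.9, 239.5]]
```

View pics/scene1.png

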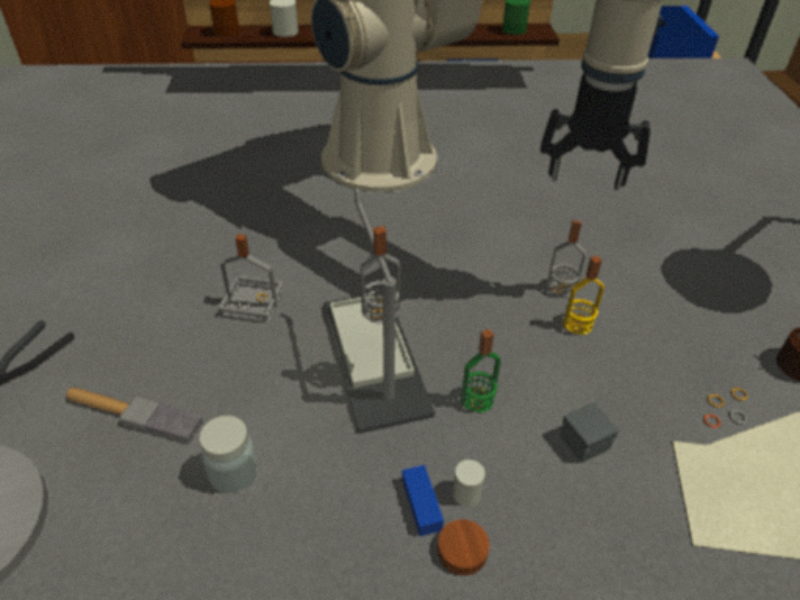

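The fingers, at (548,170) and (622,175), straddle the steel basket's grip at (575,232). I descend and grip.

{"name": "jog_arm", "arguments": {"motion": [[[0,0,0.15,0,0,0],[0,0,0.15,0,0,0],[0,0,0.15,0,0,0],[0,0,0.1,0,0,0],[0,0,0.075,0,0,0]]]}}

```text
t: 2.2
tcp_pos: [428.9, 292.1, 107.1]
eef_rot: [0.151, 0.989, 0.0, 0.0]
contact_force: [-0.3, -0.9, 0.1]
gripper_width: 85.4
grasp_force: 0.0
```

{"name": "jog_arm", "arguments": {"motion": [[[0,0,0,0,0,0],[0,0,0,0,0,0],[0,0,0,0,0,0],[0,0,0,0,0,0],[0,0,0,0,0,0]]], "claw": 0}}

```text
t: 2.7
tcp_pos: [429.4, 292.1, 108.2]
eef_rot: [0.151, 0.988, 0.0, 0.0]
contact_force: [0.5, 3.5, 10.6]
gripper_width: 13.1
grasp_force: 61.0
```

{"name": "jog_arm", "arguments": {"motion": [[[0,0,0,0,0,0],[0,0,0,0,0,0],[0,0,0,0,0,0],[0,0,0,0,0,0],[0,0,0,0,0,0]]]}}

```text
t: 3.2
tcp_pos: [429.5, 292.2, 108.2]
eef_rot: [0.151, 0.988, 0.001, 0.0]
contact_force: [0.4, 0.7, 5.8]
gripper_width: 13.4
grasp_force: 59.4
```

{"name": "jog_arm", "arguments": {"motion": [[[0,0,-0.1,0,0,0],[0,0,-0.2,0,0,0],[0,0,-0.3,0,0,0],[0,0,-0.3,0,0,0],[0,0,-0.2,0,0,0]]]}}

```text
t: 3.7
tcp_pos: [429.3, 291.9, 275.3]
eef_rot: [0.151, 0.988, 0.001, 0.001]
contact_force: [1.0, -0.8, -1.5]
gripper_width: 13.3
grasp_force: 58.7
```

{"name": "jog_arm", "arguments": {"motion": [[[-0.02,-0.08,0,0,0,0],[-0.04,-0.16,0,0,0,0],[-0.04,-0.16,0,0,0,0],[-0.04,-0.16,0,0,0,0],[-0.04,-0.16,0,0,0,0]]]}}

```text
t: 4.2
tcp_pos: [421.2, 179.0, 271.0]
eef_rot: [0.151, 0.989, -0.001, -0.001]
contact_force: [0.3, -1.4, -0.7]
gripper_width: 13.0
grasp_force: 58.7
```

{"name": "jog_arm", "arguments": {"motion": [[[-0.04,-0.16,0,0,0,0],[-0.04,-0.16,0,0,0,0],[-0.04,-0.16,0,0,0,0],[-0.04,-0.16,0,0,0,0],[-0.04,-0.16,0,0,0,0]]]}}

```text
t: 4.7
tcp_pos: [413.8, 55.7, 271.1]
eef_rot: [0.151, 0.988, -0.0, -0.001]
contact_force: [-0.6, 1.0, -1.5]
gripper_width: 12.9
grasp_force: 58.7
```

{"name": "jog_arm", "arguments": {"motion": [[[-0.06,-0.16,0,0,0,-0.5],[-0.06,-0.16,0,0,0,-0.5],[-0.06,-0.16,0,0,0,-0.5],[-0.04,-0.16,0,0,0,-0.5],[0,-0.1,0,0,0,-0.5]]]}}

```text
t: 5.2
tcp_pos: [422.9, -60.5, 271.1]
eef_rot: [0.026, 1.0, -0.0, -0.001]
contact_force: [0.3, 0.5, -0.8]
gripper_width: 12.8
grasp_force: 58.7
```

{"name": "jog_arm", "arguments": {"motion": [[[0,0,0,0,0,-0.5],[0,0,0,0,0,-0.5],[0,0,0,0,0,-0.5],[0,0,0,0,0,-0.5],[0,0,0,0,0,-0.5]]]}}

```text
t: 5.7
tcp_pos: [422.6, -59.0, 271.0]
eef_rot: [-0.099, 0.995, 0.0, -0.001]
contact_force: [-0.0, -0.5, -2.0]
gripper_width: 12.5
grasp_force: 58.8
```

```bash
python3 - <<'E'
from h import *
np.set_printoptions(suppress=True)
togo([415,-62,273],101.4)
for n in('scene','top'):
    d,P=cam(n); np.savez(f'/tmp/{n}2.npz',P=P,im=d['image'])
    Q=P.reshape(-1,3); p=read_state()['tcp_pos']
    for nm,z0,z1 in(('bail',50,100),('rim',5,38)):
        q=Q[(abs(Q[:,0]-p[0])<45)&(abs(Q[:,1]-p[1])<45)&(Q[:,2]>165+z0)&(Q[:,2]<165+z1)]
        if len(q)<4: continue
        w,V=np.linalg.eigh(np.cov(q[:,:2].T)); lo,hi=np.percentile(q,[2,98],axis=0)
        print(n,nm,len(q),((lo+hi)/2).round(1),(hi-lo).round(1),lo[2],np.degrees(np.arctan2(V[1,1],V[0,1]))%180)
    if n=='scene': cv2.imwrite('pics/scene2.png',cv2.resize(d['image'][60:300,130:450,::-1],(800,600),interpolation=cv2.INTER_CUBIC))
E
```

```text
pos [422.6 -59.  271. ] yaw 101.35 shift units [ 0.053 -0.01  -0.013] turn units [ 0.01 -0.03 -0.01]
t 5.7 F [-0.  -0.5 -2. ] w 12.5 gf 58.8
scene bail 120 [423.8 -60.5 239.9] [18.8 49.5 46. ] 216.90220520696377 101.94686573502777
scene rim 202 [423.1 -60.5 186.3] [47.1 47.5 28.1] 172.3111964009587 154.57746129165793
```

View pics/scene2.png

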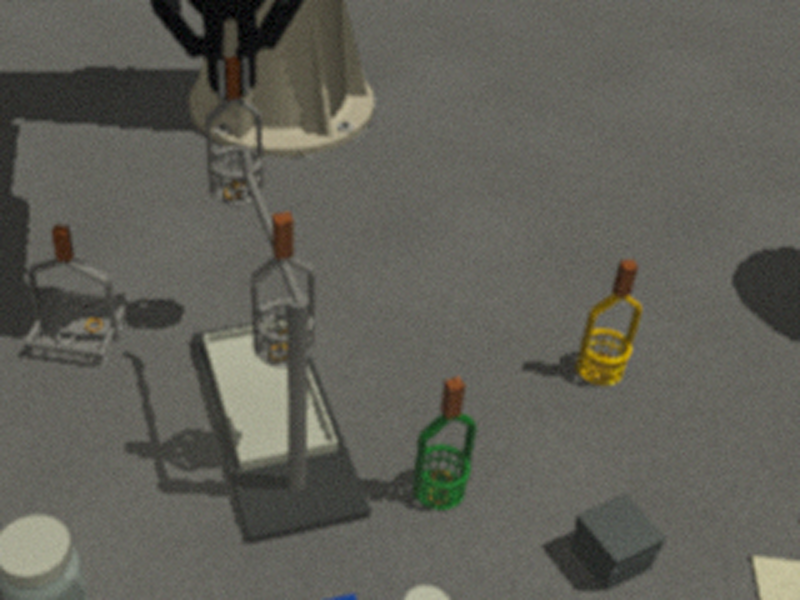

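The basket hangs upright in the gripper at (235,145), in front of the hook tip at (248,155). Its yaw is 101.9° and it clears the tip. I slide it along the arm.

{"name": "jog_arm", "arguments": {"motion": [[[0,-0.015,-0.03,0,0,0],[-0.06,0,0,0,0,0],[-0.08,0,0,0,0,0],[-0.08,0,0,0,0,0],[-0.08,0,0,0,0,0]]]}}

```text
t: 6.3
tcp_pos: [469.9, -51.9, 276.9]
eef_rot: [-0.098, 0.995, 0.0, 0.0]
contact_force: [-1.0, -0.2, -1.6]
gripper_width: 12.6
grasp_force: 58.8
```

{"name": "jog_arm", "arguments": {"motion": [[[-0.08,0,0,0,0,0],[-0.08,0,0,0,0,0],[-0.08,0,0,0,0,0],[-0.08,0,0,0,0,0],[-0.08,0,0,0,0,0]]]}}

```text
t: 6.8
tcp_pos: [528.4, -40.3, 277.0]
eef_rot: [-0.098, 0.995, -0.0, -0.0]
contact_force: [-0.5, -0.2, -1.2]
gripper_width: 13.0
grasp_force: 58.8
```

{"name": "jog_arm", "arguments": {"motion": [[[-0.08,0,0,0,0,0],[-0.05,0,0,0,0,0],[0,0,0,0,0,0],[0,0,0,0,0,0],[0,0,0,0,0,0]]]}}

```text
t: 7.3
tcp_pos: [546.0, -36.8, 277.0]
eef_rot: [-0.098, 0.995, 0.0, -0.0]
contact_force: [0.4, -0.8, -0.9]
gripper_width: 12.9
grasp_force: 58.8
```

```bash
python3 - <<'E'
from h import *
np.set_printoptions(suppress=True)
togo([545,-36.5,243],101.4)
d,P=cam('scene'); Q=P.reshape(-1,3); p=read_state()['tcp_pos']
for nm,c,z in(('mine',p,168),('hung',[610,-23],135)):
    q=Q[(abs(Q[:,0]-c[0])<30)&(abs(Q[:,1]-c[1])<35)&(Q[:,2]>z+5)&(Q[:,2]<z+38)]; lo,hi=np.percentile(q,[2,98],axis=0)
    print(nm,len(q),((lo+hi)/2).round(1),(hi-lo).round(1))
cv2.imwrite('pics/scene3.png',cv2.resize(d['image'][60:240,150:390,::-1],(800,600),interpolation=cv2.INTER_CUBIC))
E
```

```text
pos [546.  -36.8 277. ] yaw 101.23 shift units [0.006 0.003 0.227] turn units [ 0.   -0.   -0.03]
t 7.3 F [ 0.4 -0.8 -0.9] w 12.9 gf 58.8
mine 172 [546.4 -45.3 189.4] [47.  35.5 30.3]
hung 201 [611.2 -23.7 155.7] [46.1 49.7 30.5]
```

View pics/scene3.png

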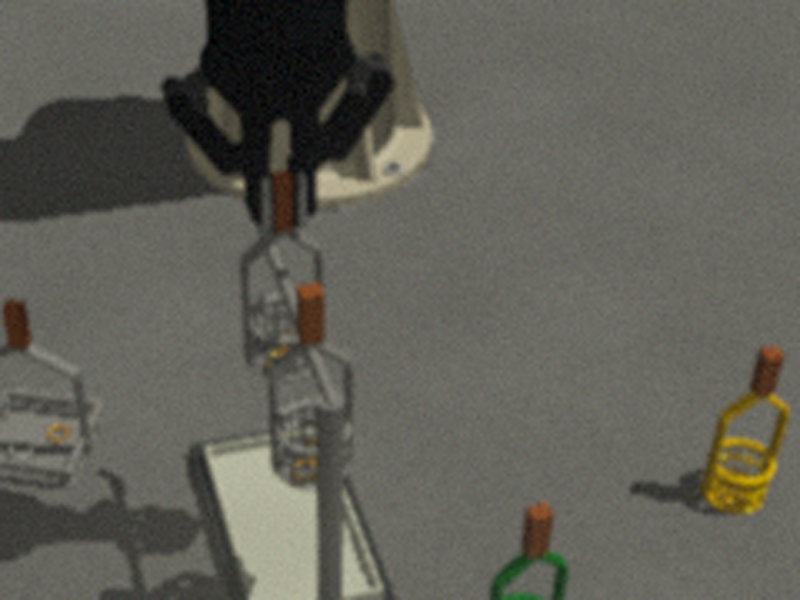

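The bail at (280,250) encloses the arm, and the hung basket at (312,420) has not moved. I lower.

{"name": "jog_arm", "arguments": {"motion": [[[0,0,0.05,0,0,0],[0,0,0.06,0,0,0],[0,0,0.06,0,0,0],[0,0,0.03,0,0,0],[0,0,0,0,0,0]]]}}

```text
t: 7.85
tcp_pos: [545.8, -36.7, 245.9]
eef_rot: [-0.098, 0.995, 0.0, -0.001]
contact_force: [-0.1, 0.1, -1.3]
gripper_width: 12.8
grasp_force: 58.8
```

{"name": "jog_arm", "arguments": {"motion": [[[0,0,0.01,0,0,0],[0,0,0.005,0,0,0],[0,0,0.005,0,0,0],[0,0,0,0,0,0],[0,0,0,0,0,0]]]}}

```text
t: 8.35
tcp_pos: [546.6, -36.7, 244.2]
eef_rot: [-0.098, 0.995, -0.0, 0.0]
contact_force: [-0.0, 0.1, -1.8]
gripper_width: 13.5
grasp_force: 58.9
```

{"name": "jog_arm", "arguments": {"motion": [[[0,0,0.007,0,0,0],[0,0,0,0,0,0],[0,0,0,0,0,0],[0,0,0,0,0,0],[0,0,0,0,0,0]]]}}

```text
t: 8.85
tcp_pos: [546.8, -36.4, 243.6]
eef_rot: [-0.098, 0.995, 0.0, 0.001]
contact_force: [-1.4, 3.1, 5.5]
gripper_width: 12.8
grasp_force: 59.8
```

Contact shows +5.5 N, so the roof rests on the arm. I release and rise.

{"name": "jog_arm", "arguments": {"motion": [[[0,0,0,0,0,0],[0,0,0,0,0,0],[0,0,0,0,0,0],[0,0,0,0,0,0],[0,0,0,0,0,0]]], "claw": 0.6}}

```text
t: 9.35
tcp_pos: [546.4, -36.8, 242.9]
eef_rot: [-0.098, 0.995, -0.0, -0.0]
contact_force: [0.5, 1.4, 0.3]
gripper_width: 51.4
grasp_force: 0.0
```

{"name": "jog_arm", "arguments": {"motion": [[[0,0,-0.05,0,0,0],[0,0,-0.1,0,0,0],[0,0,-0.15,0,0,0],[0,0,-0.2,0,0,0],[0,0,-0.2,0,0,0]]]}}

```text
t: 9.85
tcp_pos: [546.3, -36.7, 349.5]
eef_rot: [-0.098, 0.995, -0.0, -0.0]
contact_force: [0.1, -0.2, -0.1]
gripper_width: 51.4
grasp_force: 0.0
```

{"name": "jog_arm", "arguments": {"motion": [[[0.1,0,0,0,0,0],[0.2,0,0,0,0,0],[0.2,0,0,0,0,0],[0.2,0,0,0,0,0],[0,0,0,0,0,0]]]}}

```text
t: 10.35
tcp_pos: [440.0, -57.5, 347.8]
eef_rot: [-0.098, 0.995, -0.0, -0.001]
contact_force: [-0.0, 0.2, -0.4]
gripper_width: 51.2
grasp_force: 0.0
```

{"name": "jog_arm", "arguments": {"motion": [[[0,0,0,0,0,0],[0,0,0,0,0,0],[0,0,0,0,0,0],[0,0,0,0,0,0],[0,0,0,0,0,0]]]}}

```text
t: 10.85
tcp_pos: [443.8, -57.1, 347.7]
eef_rot: [-0.098, 0.995, 0.0, -0.0]
contact_force: [-0.6, 0.2, 0.0]
gripper_width: 51.3
grasp_force: 0.0
```

```bash
python3 - <<'E'
from h import *
np.set_printoptions(suppress=True)
d,P=cam('scene'); Q=P.reshape(-1,3); print(read_state()['t'],read_state()['tcp_pos'])
for nm,c,z in(('mine',[547,-37],135),('hung',[610,-23],135)):
  for z0,z1 in((5,38),(120,145)):
    q=Q[(abs(Q[:,0]-c[0])<30)&(abs(Q[:,1]-c[1])<35)&(Q[:,2]>z+z0)&(Q[:,2]<z+z1)]; lo,hi=np.percentile(q,[2,98],axis=0)
    print(nm,len(q),((lo+hi)/2).round(1),(hi-lo).round(1),hi[2])
cv2.imwrite('pics/scene4.png',cv2.resize(d['image'][60:240,150:390,::-1],(800,600),interpolation=cv2.INTER_CUBIC))
E
```

```text
10.9 [443.72927392 -57.10897293 347.7791513 ]
mine 212 [546.9 -39.9 155.7] [46.1 44.5 29.9] 170.65414948268958
mine 79 [547.  -37.5 264.7] [12.  14.  17.8] 273.5782346510699
hung 202 [611.4 -23.7 156. ] [45.5 49.7 30.6] 171.24272384424506
hung 91 [611.9 -23.1 264.7] [11.8 15.  18.2] 273.7746466329733
```

View pics/scene4.png

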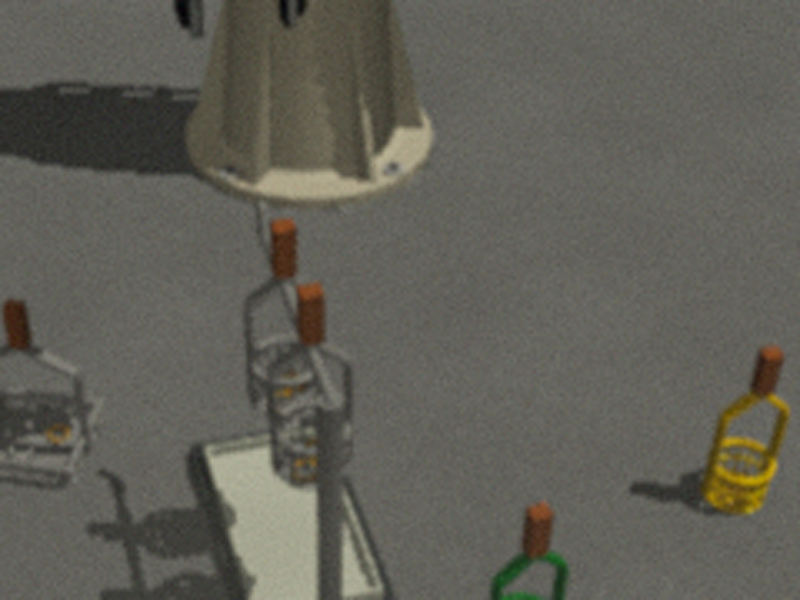

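Both baskets hang level on the arm, with grips at (284,248) and (312,315) and tops at about 273.7 mm. The first basket hasn't moved, and the gripper is clear.

```bash
python3 -c "from workcell import job_done; print(job_done())"
```

```text
the job is handed in; nothing more can be done
None
```

The round basket hangs by its bail on the stand's arm, between the first basket and the upturned end. The first basket and the square one stayed where they were, and I handed the job in at about 11 s.

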